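Square a deep-well plate into its deck corner with the push bar

TASK

Pull the flat-handled push bar up out of its steel cup and use its foot, never the fingers or the arm, to slide the white deep-well plate across the deck until it sits flush against both fences in the corner. Then lower the bar, foot down, into the wide grey wash beaker and let go of it there, without dropping it in. Do not lift or tip the plate, knock over a cup or the beaker, or disturb the round tamper, the bottle and the tip box.

Things in the scene. Friction and masses are not known exactly. Their poses are not given: they have to be found in the camera images.
- deck: Fixed aluminium deck, 12 mm thick, yawed up to 0.25 rad; origin on its underside, z up. In its frame the top spans x -120 to 110, y -150 to 150 mm. Two dark steel fences, 12 mm thick, rise 26 mm above the top: the long one along y, inner face at x = 90 mm (y -141 to 141); the end one along x, inner face at y = 120 mm (x -100 to 90).
- corner (a point): Inner corner where the two fence faces meet, at the deck top: (90, 120, 12) mm in the deck's frame; it carries the deck's axes.
- plate: Loose white deep-well plate, 24 grey wells, 85 (x) x 127 (y) x 44 mm high, 0.2 to 0.42 kg, on the deck away from both fences, turned up to 0.2 rad from square. Origin at the centre of its underside. Flush in the corner, its origin is at x = 47.5, y = 56.5 mm in the deck's frame, axes parallel. Sliding takes a few N.
- pusher: Loose push bar, 180 mm long, 0.13 kg, standing upright in a steel cup: black square foot 32 x 32 x 30 mm high, then a flat aluminium bar 30 mm wide (x) and 14 mm thick (y) up to z = 180 mm. Origin at the centre of the foot's underside, z up the bar. Starts yawed up to 0.6 rad; its top 96 mm is above the cup's rim. The only flat-handled tool.
- cup_pusher: Loose stainless cup that holds the push bar: 60 mm outside diameter, 54 mm inside, 90 mm high, inner floor 6 mm up, 0.45 kg. Origin at the centre of its underside. May stand on the left or the right of the identical other cup.
- cup_tamper: The identical cup (same sizes) that holds the round tamper, to be left alone.
- tamper: Bystander tool in the other cup: round steel bar 12 mm thick with a black ball knob, 141 mm long (its top 147 mm above the bench). Origin at the bottom centre.
- beaker: Loose wide grey wash beaker, empty: 94 mm outside diameter, 86 mm inside, 100 mm high, inner floor 6 mm up, 0.4 kg. Origin at the centre of its underside. The push bar can stand in it on its foot.
- bottle: Bystander glass bottle with a blue cap, 70 mm diameter, 150 mm tall; origin at the centre of its underside.
- tip_box: Bystander orange pipette-tip box with a clear lid, 82 x 122 x 65 mm; origin at the centre of its underside.

How it is judged:
On the way, in this order (a step that is already met when the one before it is completed fails the run):
1. the push bar is pulled clear of its cup, which stays standing (height (world z) of pusher above 0.095 m and angle between cup_pusher's own z axis and vertical below 0.15 rad), for 0.1 s.
2. the plate sits flush in the corner of the deck (x of plate in the frame of deck above 0.0435 m and y of plate in the frame of deck above 0.0525 m and z of plate in the frame of deck below 0.017 m and angle between the y axis of plate and the y axis of deck, either way round below 0.04 rad and angle between plate's own z axis and vertical below 0.05 rad and linear speed of plate below 0.02 m/s), for 0.2 s.
At the end, for the whole second after the job is handed in: Plate flat on the deck, within 4 mm of both fences and 0.04 rad of square; push bar at rest in the beaker, foot down (foot within 40 mm of its axis and 30 mm of its base, tilt under 0.7 rad); beaker and cups upright within 0.15 rad; tamper still in its cup (all of step 2 and horizontal distance between pusher and beaker below 0.04 m and z of pusher in the frame of beaker below 0.03 m and angle between pusher's own z axis and vertical below 0.7 rad and linear speed of pusher below 0.02 m/s and angle between each of beaker, cup_pusher, cup_tamper's own z axis and vertical below 0.15 rad and z of tamper in the frame of cup_tamper below 0.03 m); the robot touches nothing.
It fails at once if the fingers or the arm touch the plate (contact force between plate and the fingers above 0.3 N or contact force between plate and the arm above 0.3 N).
It fails at once if the plate is lifted or tipped (12 mm or 0.2 rad) (angle between plate's own z axis and vertical above 0.2 rad or z of plate in the frame of deck above 0.024 m).
It fails at once if a cup or the beaker is tipped past 0.5 rad (angle between any of cup_pusher, cup_tamper, beaker's own z axis and vertical above 0.5 rad).
It fails at once if the push bar is dropped into the beaker from more than about 25 mm (contact force between pusher and the fingers below 0.05 N and linear speed of pusher above 0.7 m/s and horizontal distance between pusher and beaker below 0.06 m).
It fails at once if the tamper, its cup, the bottle or the tip box is moved more than 30 mm (distance of any of tamper, cup_tamper, bottle, tip_box from where it was at the start of the episode above 0.03 m).
It also fails if it takes over 64 s, if anything falls off the work surface, if the arm or the gripper's body presses on something with over 40 N, if the wrist force passes 120 N, or if a joint passes its speed limit or range.

ROBOT

A 6-joint arm with a two-finger parallel gripper is mounted at the origin on the work surface. World frame = base frame: x ahead of the robot, y to its left, z up, the work surface at z = 0. Lengths are in m, angles in rad, forces in N, time in s.
With the tool pointing down it reaches from about 0.35 to 0.975 m from the base axis. Payload 4.9 kg.
Tool frame: the origin (TCP) lies at the very end of the fingers, on their centre line; the grasp point (between the pads) lies 19 mm behind it; z points along the fingers, y is the line along which they close (so a half turn about z gives the same grasp; the last joint's range is limited). The gripper opens to 85 mm and grips with 20 to 120 N. Pads are 22 mm wide; open, the fingers measure 114 mm over their backs; the gripper's body (76 mm by 85 mm) begins 54 mm behind the grasp point. The pads swing forward as they close: fully open they stand 13 mm farther back than shut.
Start: joints at [1.015, 0.053, 1.613, -0, 1.476, -0.119], TCP at [0.264, 0.566, 0.231] pointing down, gripper open.
Joint ranges: [-3.01, 3.01], [-1.01, 2.22], [0.06, 2.58], [-1.02, 4.17], [0.09, 2.62], [-3.14, 3.14]. Speed limits (rad/s): [2.57, 2.57, 3.14, 3.14, 3.14, 3.14].

INTERFACE

Orientations are given as a unit quaternion [w, x, y, z].
In Python, from plant import manip gives the robot as it stands.
- The arm moves only by the shell command python3 -m pendant 'ROWS'. ROWS is JSON, a list of rows, each a list of 3 entries, a list of its own where there are three numbers: the opening, from 0 (shut) to 1 (fully open), then the shift along the tool's x, y, z in units of 12 cm (1.0 is 12 cm), then the turn about the tool's z in units of pi rad (1.0 is pi rad). In form: [[gripper, [dx, dy, dz], roll], ...]. A call has 1 to 10 rows; each row is the pose to reach, as a shift and turn from the pose commanded when the call began, along the tool's axes at that moment, turning the shorter way round; what a row does not reach only later rows make up. A row lasts 1/10 s, in which the tool goes at most 50 mm and 8.59 degrees, less where a joint would pass 70% of its speed; a pose out of reach is approached as far as the arm can. A call with a number of a shift or a turn outside -1 to 1 is refused whole. A call with a gripper value outside its range is refused whole. The fingers move at their own pace and stop on an object; the grip force is fixed at half the most. Time passes only in rows, so rows that repeat a pose let the fingers close. It gives the time, the measured TCP pose, the force, the opening and the grip force at its end, in the units of the state.
- manip.state(): the state, without advancing time (a new reading comes with each control period).
- manip.grab_frame(name): name is "scene" or "top" or "wrist"; returns a dict with "img" (480x640x3 uint8, red, green, blue), "fx", "fy", "cx", "cy" (pixels), "D" ([k1, k2, p1, p2, k3] as OpenCV has them; the pictures are not rectified), "eye" and "rotation" of the camera in the world; the wrist camera has in their place "tool_from_camera" (4x4, takes a point from camera to tool coordinates, whose origin is the TCP and whose axes are the flange's). Camera axes: x right, y down, z forward; pixel columns grow to the right and rows downward; lengths in m; the calibration is good to about 2 mm. A picture is of the moment at which its call begins: read the wrist's pose just before it. There is no depth.
- manip.job_done(): hands the job in; it is judged then, once.
The state is a dict: "time": time; "joint_pos": joint angles; "joint_vel": joint speeds; "joint_efforts": joint torques, N m; "tool_pos": TCP position; "tool_rot": TCP orientation; "contact_force": force on the tool from outside, world axes, zero at the start; "ft_torque": the same for the moment, N m; "gripper_width": opening from 0.0 (shut) to 1.0 (fully open); "grasp_force": force on a finger pad.
Only numpy, scipy, OpenCV 4.12 (cv2) and the standard library are available. Lean on these libraries where they do the work, as an engineer would, in place of code of your own. Each camera call takes 0.05 s, during which the arm holds its last target. There are 200 camera calls.

## Working session

There is one attempt and no reset: what is moved stays moved. The work goes in short steps, Python scripts to look and compute and a shell command to move; the robot and the scene stay as the last step left them, time stands still between calls to the robot, and variables do not carry over. Pictures are saved under pics/ and viewed, at most 10 in all, crops included, and the job is handed in when it is done.

```bash
mkdir -p pics; ls; python3 - <<'E'
from plant import manip
import cv2,json
s=manip.state();print({k:s[k] for k in('time','tool_pos','tool_rot','gripper_width','contact_force')})
import pickle
for n in("scene","top"):
    f=manip.grab_frame(n);cv2.imwrite(f"pics/{n}0.png",f["img"][:,:,::-1]);pickle.dump(f,open(f"pics/{n}0.pkl","wb"))
    print(n,f["fx"],f["fy"],f["cx"],f["cy"],f["D"],f["eye"],f["rotation"])
E
```

```text
pics
{'time': 0.0, 'tool_pos': array([0.26408005, 0.56578094, 0.23005146]), 'tool_rot': array([-3.48569396e-04,  2.16660656e-01,  9.76246415e-01, -9.87682620e-04]), 'gripper_width': 1.0007031027713083, 'contact_force': array([-0.19927575,  0.73412917,  0.66004235])}
scene 552.8554053706864 552.8554053706864 314.9105549439215 236.34336583230169 [-0.09316601  0.          0.          0.          0.        ] [1.67422725 0.16765449 0.70829414] [-0.31085684  0.55249157  0.67358034 -0.38001396]
top 479.22611717927504 479.22611717927504 318.0703705782816 245.66079496910456 [0.04470394 0.         0.         0.         0.        ] [ 0.45035921 -0.05694471  1.13620054] [-0.04298971  0.715824   -0.69512412  0.05050093]
```

View pics/scene0.png

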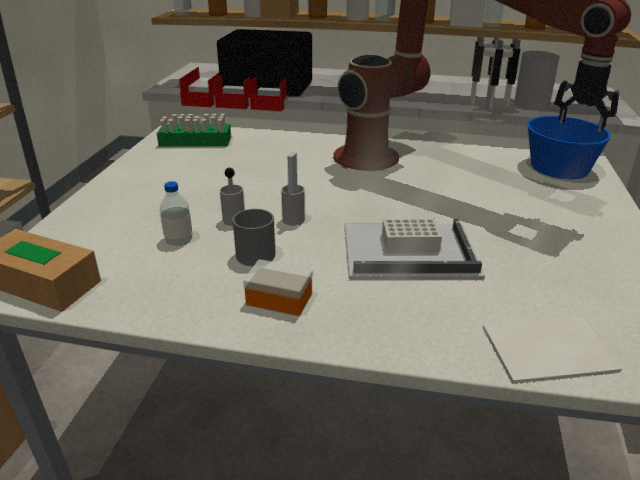

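View pics/top0.png

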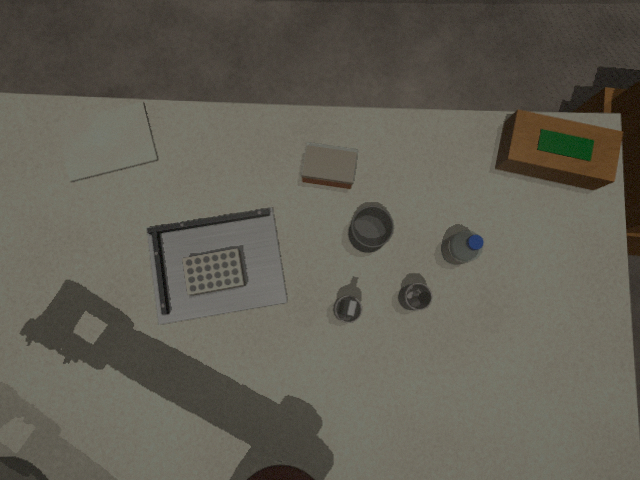

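The scene view shows the push bar in its cup at (292,185), tamper cup (232,200), beaker (254,237) and plate on the deck (412,235). In the top view, the pusher cup is at (348,309), beaker (371,228), plate (214,271), and the fences run up (209,220) and left (160,270). Next I'll enlarge both.

```bash
cat > h.py <<'E'
import numpy as np,cv2,pickle
from scipy.spatial.transform import Rotation as R
def q(w): return R.from_quat(np.roll(np.asarray(w),-1))
def K(f): return np.array([[f["fx"],0,f["cx"]],[0,f["fy"],f["cy"]],[0,0,1.]])
def pose(f,s=None):
    if "eye" in f: return np.array(f["eye"]),q(f["rotation"]).as_matrix()
    T=np.array(f["tool_from_camera"]);M=q(s["tool_rot"]).as_matrix()
    return np.array(s["tool_pos"])+M@T[:3,3],M@T[:3,:3]
def rays(f,px,s=None):
    e,M=pose(f,s);u=cv2.undistortPoints(np.array(px,float).reshape(-1,1,2),K(f),np.array(f["D"]))[:,0]
    return e,np.c_[u,np.ones(len(u))]@M.T
def plane(f,px,z,s=None):
    e,d=rays(f,px,s);return e+d*((z-e[2])/d[:,2])[:,None]
def tri(a,b):  # lists of (eye,dir)
    (e1,d1),(e2,d2)=a,b
    t=np.linalg.lstsq(np.c_[d1,-d2],e2-e1,rcond=None)[0]
    p,r=e1+t[0]*d1,e2+t[1]*d2;return (p+r)/2,np.linalg.norm(p-r)
def proj(f,P,s=None):
    e,M=pose(f,s);rv=cv2.Rodrigues(M.T)[0]
    return cv2.projectPoints(np.array(P,float).reshape(-1,1,3),rv,-M.T@e,K(f),np.array(f["D"]))[0][:,0]
def load(n): return pickle.load(open(f"pics/{n}.pkl","rb"))
E
python3 - <<'E'
from h import *
t=load("top0");s=load("scene0")
a=cv2.resize(t["img"][200:330,140:400],None,fx=3,fy=3,interpolation=cv2.INTER_CUBIC)
b=cv2.resize(s["img"][145:215,220:480],None,fx=3,fy=3,interpolation=cv2.INTER_CUBIC)
im=np.vstack([a,b])[:600];im=cv2.convertScaleAbs(im,alpha=1.5)
cv2.imwrite("pics/crop1.png",im[:,:,::-1])
E
```

```text
(no output)
```

View pics/crop1.png

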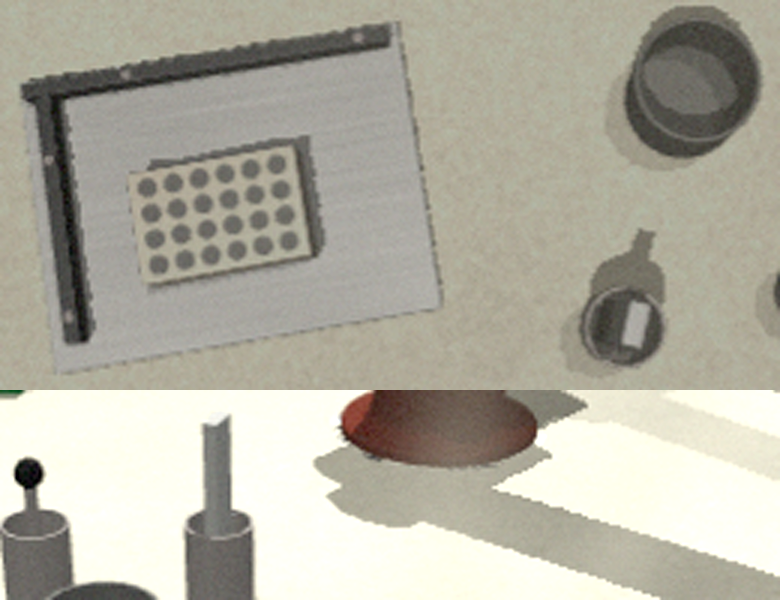

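The enlarged crop shows the bar top as a bright strip at top px ~(352,308), the plate's top corners clearly at crop (130,173), (295,146), (314,257) and (148,284), and the visible deck corners at crop (440,305), (58,372) and (400,22).

```bash
python3 - <<'E'
from h import *
t=load("top0");s=load("scene0");np.set_printoptions(precision=4,suppress=True)
C=lambda p:np.array(p,float)/3+[140,200]-1/3
# deck
d=plane(t,C([(58,372),(440,305),(400,22)]),.012);print("deck",d)
ym=d[0]-d[1];xm=d[2]-d[1];print("len",np.linalg.norm(ym),np.linalg.norm(xm),"yaw",np.arctan2(-ym[0],ym[1]),np.arctan2(xm[1],xm[0]))
g=cv2.cvtColor(t["img"],cv2.COLOR_RGB2GRAY);hsv=cv2.cvtColor(t["img"],cv2.COLOR_RGB2HSV)
# plate: warm (R-B) vs neutral deck
im=t["img"].astype(int);rb=im[...,0]-im[...,2]
print("rb deck",rb[290,250],"plate",rb[258,184:240:4])
m=((rb>12)&(g>95)).astype(np.uint8);roi=np.zeros_like(m);roi[245:298,178:250]=m[245:298,178:250]
roi=cv2.morphologyEx(roi,cv2.MORPH_CLOSE,np.ones((9,9),np.uint8))
c=max(cv2.findContours(roi,0,2)[0],key=cv2.contourArea);r=cv2.minAreaRect(c);print("plate rect",r)
P=plane(t,cv2.boxPoints(r),.056);print(P[:, :2],np.linalg.norm(P[1]-P[0]),np.linalg.norm(P[2]-P[1]),P.mean(0))
# bar top
b=np.zeros_like(g);b[296:322,340:362]=(g[296:322,340:362]>105)
n,l,st,ce=cv2.connectedComponentsWithStats(b);print(g[300:318:2,340:362])
for i in range(1,n):
  if st[i,4]>20:
    c=cv2.findContours((l==i).astype(np.uint8),0,2)[0][0];r=cv2.minAreaRect(c);print("bar",r,st[i]);Q=plane(t,cv2.boxPoints(r),.186);print(Q,Q.mean(0))
g2=cv2.cvtColor(s["img"],cv2.COLOR_RGB2GRAY);print(g2[148:166,284:302])
E
```

```text
deck [[0.4087 0.2928 0.012 ]
 [0.4673 0.0033 0.012 ]
 [0.69   0.0435 0.012 ]]
len 0.29532688318157396 0.22629137977284383 yaw 0.19961397101868214 0.17831101807849772
rb deck 3 plate [14 19 18  8 13  5  5  8  2 15  5 15 14 14]
plate rect ((211.96812438964844, 271.1527099609375), (36.90041732788086, 56.654014587402344), 79.99201965332031)
[[0.5572 0.2414]
 [0.5832 0.1178]
 [0.5016 0.0992]
 [0.4763 0.2218]] 0.12636470238045772 0.08370559111062191 [0.5296 0.1701 0.056 ]
[[ 72  43  41  41  42  49  50  50  53  54  75  88  66  62  59  52  69  88
   94  77  76  92]
 [ 43  38  42  45  45  52  51  55  53  74 103 110 114 116 112 107  90  49
   67  85 100 115]
 [ 36  41  39  41  49  49  54  53  58  85 112 114 112 111 114 103  74  49
   48  64  85 102]
 [ 37  39  41  42  50  55  53  51  72 101 113 114 113 113 111  98  68  48
   50  49  78  99]
 [ 35  40  38  50  55  52  52  55  85 114 113 115 111 113 105  78  56  50
   51  46  62  90]
 [ 31  39  46  49  47  52  50  67  97 115 116 112 117 111  96  58  54  55
   47  48  63  87]
 [ 40  44  46  53  51  55  53  80 110 115 113 115 115 109  88  55  52  
[... 1372 characters left out ...]
111 160 178 179 178 181]
 [175 173 165 127  83  89  87  81  77  73  75  73 112 162 180 178 179 178]
 [177 179 167 127  80  78  83  80  78  75  76  75 113 161 179 177 179 180]
 [175 174 165 126  84  85  81  82  75  76  75  75 100 154 176 179 179 179]
 [176 175 177 143  86  85  86  86  77  73  80  74  90 155 176 178 179 179]
 [176 176 178 144  86  83  86  84  71  72  79  77  91 156 179 179 179 179]
 [177 179 178 144  83  84  86  83  79  79  71  74  93 153 176 176 177 178]
 [176 176 176 143  86  84  86  84  77  73  74  76  92 154 176 179 179 180]
 [176 174 174 142  84  84  84  79  79  77  76  75  96 156 176 177 179 181]
 [176 176 177 142  83  88  83  85  77  75  72  73  95 157 181 178 177 178]]
```

```bash
python3 -m pendant '[[1,[-0.85,-0.56,-0.5],0],[1,[-0.85,-0.56,-0.5],0],[1,[-0.85,-0.56,-0.5],0],[1,[-0.85,-0.56,-0.5],0]]'; python3 -m pendant '[[1,[-0.85,-0.56,-0.5],0],[1,[-0.85,-0.56,-0.5],0],[1,[-0.85,-0.56,-0.5],0]]'; python3 -m pendant '[[1,[-0.85,-0.56,-0.4],0],[1,[-0.85,-0.56,-0.4],0],[1,[-0.85,-0.56,-0.4],0]]';  python3 -m pendant '[[1,[-0.85,-0.56,0],-0.075],[1,[-0.85,-0.56,0],-0.075],[1,[-0.85,-0.56,0],-0.075],[1,[-0.85,-0.56,0],-0.075]]'
python3 - <<'E'
from h import *
from plant import manip
np.set_printoptions(precision=4,suppress=True)
st=manip.state();f=manip.grab_frame("wrist");pickle.dump((f,st),open("pics/w1.pkl","wb"));cv2.imwrite("pics/w1.png",f["img"][:,:,::-1]);print(f["tool_from_camera"],f["fx"],f["D"],st["joint_pos"])
t=load("top0");s=load("scene0")
for nm,a,b in(("bar top",(351.4,307.6),(291.4,154.0)),("beaker rim",(372.3,226.3),(254.3,222))):
    e1,d1=rays(t,[a]);e2,d2=rays(s,[b]);print(nm,tri((e1,d1[0]),(e2,d2[0])))
E
```

```text
time: 0.5
tool_pos: [0.3309, 0.4606, 0.2944]
tool_rot: [0.002, 0.219, 0.976, 0.002]
contact_force: [0.4, 0.6, -0.0]
gripper_width: 1.0
grasp_force: 0.0
time: 0.8
tool_pos: [0.3929, 0.357, 0.3517]
tool_rot: [-0.0, 0.217, 0.976, -0.0]
contact_force: [0.6, 0.4, 0.5]
gripper_width: 0.998
grasp_force: 0.0
time: 1.1
tool_pos: [0.4574, 0.2525, 0.3999]
tool_rot: [0.0, 0.217, 0.976, 0.0]
contact_force: [0.0, 0.2, 0.1]
gripper_width: 0.998
grasp_force: 0.0
time: 1.5
tool_pos: [0.5215, 0.148, 0.3975]
tool_rot: [-0.001, 0.103, 0.995, -0.001]
contact_force: [-0.8, 1.0, 0.9]
gripper_width: 1.0
grasp_force: 0.0
[[ 0.0014 -0.9577 -0.2877  0.0736]
 [ 1.      0.0012  0.0007 -0.0001]
 [-0.0003 -0.2877  0.9577 -0.1423]
 [ 0.      0.      0.      1.    ]] 386.7815025407117 [-0.0159  0.      0.      0.      0.    ] [ 0.1393 -0.187   1.5698 -0.0004  1.7616 -1.2261]
bar top (array([ 0.4562, -0.1348,  0.1838]), np.float64(0.0007004553457943096))
beaker rim (array([ 0.6363, -0.183 ,  0.0889]), np.float64(0.004373891323961492))
```

View pics/w1.png

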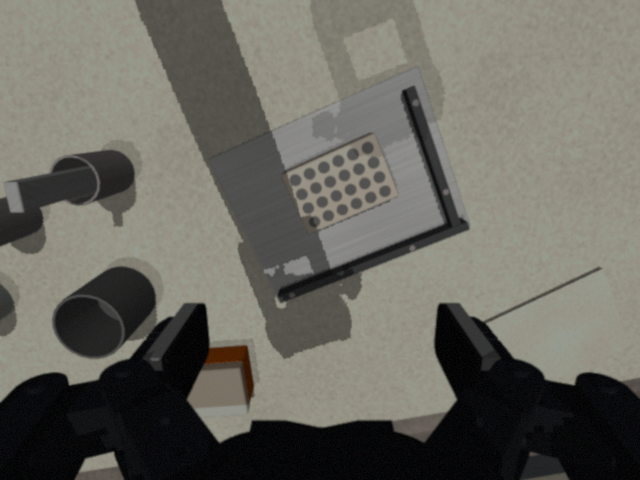

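Wrist view: plate and 24 wells around (341,182), long fence from (282,297) to (466,228), end fence from (408,90) to (455,225), bar top at (14,195) and beaker rim at (88,325). I'll fit the fence outer-top edges and the well grid.

```bash
cat > deck.py <<'E'
from h import *
np.set_printoptions(precision=4,suppress=True)
def fit(P):
    l=cv2.fitLine(P[:,:2].astype(np.float32),cv2.DIST_HUBER,0,.001,.001).ravel();return l[:2]*np.sign(l[:2].sum()),l[2:]
def deck(f,st):
    g=cv2.GaussianBlur(cv2.cvtColor(f["img"],cv2.COLOR_RGB2GRAY),(3,3),0)
    lo=[(c,max(np.where(g[215:310,c]<50)[0])+215.5) for c in range(300,435) if (g[215:310,c]<50).any()]
    ri=[(max(np.where(g[r,390:470]<50)[0])+390.5,r) for r in range(105,212) if (g[r,390:470]<50).any()]
    (dl,pl),(de,pe)=fit(plane(f,lo,.038,st)),fit(plane(f,ri,.038,st))
    yaw1=np.arctan2(-dl[0],dl[1]) if dl[1]>0 else np.arctan2(dl[0],-dl[1]);yaw2=np.arctan2(de[1],de[0]) if de[0]>0 else np.arctan2(-de[1],-de[0])
    yaw=(yaw1*1.3+yaw2)/2.3
    X=np.array([np.cos(yaw),np.sin(yaw)]);Y=np.array([-X[1],X[0]])
    o=X*(pl@X-.102)+Y*(pe@Y-.132);return yaw1,yaw2,yaw,o
def wells(f,st,roi):
    x0,x1,y0,y1=roi;g=cv2.cvtColor(f["img"],cv2.COLOR_RGB2GRAY)[y0:y1,x0:x1]
    b=cv2.adaptiveThreshold(g,255,0,cv2.THRESH_BINARY_INV,15,6)
    n,l,s,c=cv2.connectedComponentsWithStats(b)
    return np.array([c[i]+[x0,y0] for i in range(1,n) if 45<s[i,4]<200 and max(s[i,2],s[i,3])<18]),s
E
python3 - <<'E'
from deck import *
f,st=pickle.load(open("pics/w1.pkl","rb"));t=load("top0")
y1,y2,yaw,o=deck(f,st);print("deck",y1,y2,yaw,o)
X=np.array([np.cos(yaw),np.sin(yaw)]);Y=np.array([-X[1],X[0]])
for nm,(a,b) in {"NR":(-.12,-.15),"NL":(-.12,.15),"FR":(.11,-.15)}.items(): print(nm,o+a*X+b*Y, proj(f,[*(o+a*X+b*Y),.012],st),proj(t,[*(o+a*X+b*Y),.012]))
w,s=wells(f,st,(270,410,120,240));print(len(w))
P=plane(f,w,.056,st)[:,:2];r=cv2.minAreaRect(P.astype(np.float32)*1000);print(r)
c=np.array(r[0])/1000-o;print("plate in deck",c@X,c@Y)
bx=cv2.boxPoints(r);print(bx)
Q=plane(f,[(285,172),(374,133),(398,193),(313,230)],.056,st);print(Q,Q.mean(0)) 
e1,d1=rays(f,[(14,195)],st);e2,d2=rays(t,[(351.4,307.6)]);print("bar",tri((e1,d1[0]),(e2,d2[0])))
for p in [(88,325)]:
  e1,d1=rays(f,[p],st);e2,d2=rays(t,[(372.3,226.3)]);print("beaker",tri((e1,d1[0]),(e2,d2[0])),plane(t,[(372.3,226.3)],.1),plane(f,[p],.1,st))
E
```

```text
deck 0.26203534 0.18633239 0.22912101 [0.5492 0.1607]
NR [ 0.4664 -0.0127] [[196.8349 162.0377]] [[293.1952 301.8989]]
NL [0.3983 0.2795] [[404.1601  60.7618]] [[164.5176 328.4264]]
FR [0.6904 0.0396] [[273.7077 302.8536]] [[274.6394 206.8748]]
24
((514.80224609375, 166.88624572753906), (88.14762115478516, 97.56784057617188), 12.108627319335938)
plate in deck -0.032108545456082195 0.013873747375294966
[[461.4758 205.3396]
 [481.9422 109.9425]
 [568.1287 128.4329]
 [547.6622 223.83  ]]
[[0.4992 0.1061 0.056 ]
 [0.4753 0.2223 0.056 ]
 [0.5538 0.2399 0.056 ]
 [0.5795 0.1246 0.056 ]] [0.5269 0.1732 0.056 ]
bar (array([ 0.4555, -0.1345,  0.1829]), np.float64(0.001307145844386559))
beaker (array([ 0.6352, -0.1844,  0.0957]), np.float64(0.0008904238452880115)) [[ 0.6349 -0.1838  0.1   ]] [[ 0.633  -0.1812  0.1   ]]
```

```bash
python3 - <<'E'
from deck import *
f,st=pickle.load(open("pics/w1.pkl","rb"));t=load("top0")
g=cv2.GaussianBlur(cv2.cvtColor(f["img"],cv2.COLOR_RGB2GRAY),(3,3),0)
for c in range(300,440,20):
    print(c,[ (r,g[r,c]) for r in range(225,310) if abs(int(g[r,c])-int(g[r-2,c]))>15][:14])
print([(r,max(np.where(g[r,390:470]<50)[0])+390) for r in range(105,212,12)])
w,_=wells(f,st,(270,410,120,240));P=plane(f,w,.056,st)[:,:2];P=P[np.argsort(P[:,0])];print(w.round(),len(w))
E
```

```text
300 [(257, np.uint8(104)), (258, np.uint8(119)), (259, np.uint8(129)), (274, np.uint8(119)), (275, np.uint8(100)), (276, np.uint8(84)), (277, np.uint8(77)), (280, np.uint8(48)), (281, np.uint8(34)), (282, np.uint8(23)), (295, np.uint8(57)), (296, np.uint8(73)), (297, np.uint8(83))]
320 [(229, np.uint8(111)), (232, np.uint8(133)), (240, np.uint8(103)), (241, np.uint8(90)), (242, np.uint8(84)), (272, np.uint8(48)), (273, np.uint8(33)), (274, np.uint8(22)), (275, np.uint8(17)), (287, np.uint8(51)), (288, np.uint8(68)), (289, np.uint8(79))]
340 [(264, np.uint8(99)), (265, np.uint8(71)), (266, np.uint8(44)), (267, np.uint8(28)), (268, np.uint8(23)), (272, np.uint8(44)), (279, np.uint8(47)), (280, np.uint8(63)), (281, np.uint8(76)), (282, np.uint8(84)), (283, np.uint8(94)), (284, np.uint8(102)), (294, np.uint8(106)), (295, np.uint8(114))]
360 [(255, np.uint8(117)), (256, np.uint8(97)), (257, np.uint8(70)), (258, np.uint8(44)), (259, np.uint8(28)), (260, np.uint8(23)), (264, np.uint8(44)), (271, np.uint8(74)), (272, np.uint8(91)), (273, np.uint8(97)), (289, np.uint8(111)), (291, np.uint8(12
[... 669 characters left out ...]
np.uint8(29)), (236, np.uint8(23)), (240, np.uint8(42)), (241, np.uint8(49)), (247, np.uint8(70)), (248, np.uint8(97)), (249, np.uint8(126)), (250, np.uint8(142)), (251, np.uint8(146))]
[(105, np.int64(411)), (117, np.int64(417)), (129, np.int64(423)), (141, np.int64(424)), (153, np.int64(428)), (165, np.int64(432)), (177, np.int64(436)), (189, np.int64(440)), (201, np.int64(445))]
[[332. 136.]
 [367. 148.]
 [353. 154.]
 [338. 161.]
 [373. 162.]
 [323. 167.]
 [358. 169.]
 [309. 173.]
 [344. 175.]
 [379. 177.]
 [295. 180.]
 [330. 181.]
 [364. 183.]
 [316. 188.]
 [350. 189.]
 [385. 191.]
 [302. 194.]
 [336. 195.]
 [370. 197.]
 [322. 201.]
 [356. 203.]
 [308. 207.]
 [342. 209.]
 [328. 215.]] 24
```

```bash
sed -i 's/range(300,435)/range(350,435)/; s/<50/<64/g' deck.py; python3 - <<'E'
from deck import *
f,st=pickle.load(open("pics/w1.pkl","rb"));t=load("top0")
y1,y2,yaw,o=deck(f,st);print("deck",y1,y2,yaw,o)
X=np.array([np.cos(yaw),np.sin(yaw)]);Y=np.array([-X[1],X[0]])
for nm,(a,b) in {"NR":(-.12,-.15),"NL":(-.12,.15),"FR":(.11,-.15)}.items(): print(nm,o+a*X+b*Y, proj(f,[*(o+a*X+b*Y),.012],st),proj(t,[*(o+a*X+b*Y),.012]))
I=plane(f,[(340,272),(360,264),(380,256),(400,248),(420,240)],.038,st)[:,:2];print("inner x in deck",(I-o)@X)
W=plane(f,[(295,180),(385,191),(367,148)],.056,st)[:,:2]
c=(W[0]+W[1])/2;print("plate",c,"in deck",(c-o)@X,(c-o)@Y, "yaw",np.arctan2(*(W[2]-W[1]))+np.pi*0, W)
E
```

```text
deck 0.2067525 0.1937493 0.20109892 [0.5516 0.1698]
NR [ 0.4639 -0.0012] [[204.4715 158.4391]] [[288.2169 302.8376]]
NL [0.404  0.2928] [[415.2482  63.2963]] [[158.8469 325.7524]]
FR [0.6893 0.0448] [[276.8935 301.5586]] [[272.4439 207.2645]]
inner x in deck [0.0932 0.0931 0.0931 0.093  0.093 ]
plate [0.5297 0.1701] in deck -0.0213563295281836 0.004690547033762859 yaw -1.799175160992289 [[0.5114 0.116 ]
 [0.5479 0.2242]
 [0.4911 0.2109]]
```

```bash
python3 -m pendant '[[1,[0.05,-0.8,0.4],0],[1,[0.05,-0.8,0.4],0],[1,[0.05,-0.8,0.4],0]]' >/dev/null; python3 -m pendant '[[1,[0,-0.8,0.4],0],[1,[0,-0.8,0.4],0],[1,[0,-0.8,0.4],0]]'>/dev/null; python3 -m pendant '[[1,[0,-0.82,0.4],0],[1,[0,-0.82,0.4],0],[1,[0,-0.82,0.4],0],[1,[0,-0.82,0.4],0],[1,[0,-0.82,0.4],0]]'
cat > go.py <<'E'
from h import *
def go(st,p,yaw_y=None):
    "shift in tool units to world point p, roll units to bring tool y to angle yaw_y"
    M=q(st["tool_rot"]).as_matrix();d=M.T@(np.array(p)-st["tool_pos"])/.12
    ty=np.arctan2(M[1,1],M[0,1]);r=0
    if yaw_y is not None: r=-(((yaw_y-ty)+np.pi/2)%np.pi-np.pi/2)/np.pi
    return d.round(3),round(r,4),"ty",round(ty,3),"tilt",round(float(np.arccos(-M[2,2])),4)
E
python3 - <<'E'
from go import *; from plant import manip
print(go(manip.state(),(.456,-.1345,.125),np.pi/2-.197))
E
```

```text
time: 2.65
tool_pos: [0.4574, -0.1318, 0.2565]
tool_rot: [0.001, 0.1, 0.995, 0.0]
contact_force: [0.8, -0.4, 0.2]
gripper_width: 0.999
grasp_force: 0.0
(array([ 0.009, -0.025,  1.096]), np.float64(-0.0008), 'ty', np.float64(1.371), 'tilt', 0.0018)
```

```bash
python3 -m pendant '[[1,[0,-0.02,0.3],0],[1,[0,-0.02,0.5],0],[1,[0,-0.02,0.7],0],[1,[0,-0.02,0.85],0],[1,[0,-0.02,1.0],0],[1,[0,-0.02,1.0],0]]' >/dev/null; python3 -m pendant '[[1,[0,0,0.08],0],[0,[0,0,0.08],0],[0,[0,0,0.08],0],[0,[0,0,0.08],0],[0,[0,0,0.08],0],[0,[0,0,0.08],0],[0,[0,0,0.08],0],[0,[0,0,0.08],0],[0,[0,0,0.08],0],[0,[0,0,0.08],0]]'
```

```text
time: 4.25
tool_pos: [0.4563, -0.1356, 0.1262]
tool_rot: [0.0, 0.1, 0.995, -0.0]
contact_force: [0.5, 0.8, 3.2]
gripper_width: 0.15
grasp_force: 59.0
```

```bash
python3 -m pendant '[[0,[0,0,-0.15],0],[0,[0,0,-0.3],0],[0,[0,0,-0.5],0],[0,[0,0,-0.7],0],[0,[0,0,-0.85],0],[0,[0,0,-1],0],[0,[0,0,-1],0],[0,[0,0,-1],0],[0,[0,0,-1],0]]'
python3 - <<'E'
from go import *; from plant import manip
for n in("top","wrist"):
    st=manip.state();f=manip.grab_frame(n);pickle.dump((f,st),open(f"pics/{n}2.pkl","wb"));cv2.imwrite(f"pics/{n}2.png",f["img"][:,:,::-1])
a,b=[cv2.imread(f"pics/{n}2.png") for n in("top","wrist")]
cv2.imwrite("pics/c2.png",np.hstack([cv2.resize(a[190:350,270:470],(400,320)),cv2.resize(b,(400,300))[:,:].copy() if 0 else cv2.copyMakeBorder(cv2.resize(b,(400,300)),0,20,0,0,0)]))
print(go(manip.state(),(.4605,.1556,.246),np.pi/2+.198))
E
```

```text
time: 5.15
tool_pos: [0.4552, -0.1353, 0.2437]
tool_rot: [-0.001, 0.1, 0.995, 0.0]
contact_force: [-0.4, 0.7, -1.6]
gripper_width: 0.158
grasp_force: 58.5
(array([ 0.442,  2.384, -0.015]), np.float64(-0.1271), 'ty', np.float64(1.37), 'tilt', 0.0029)
```

View pics/c2.png

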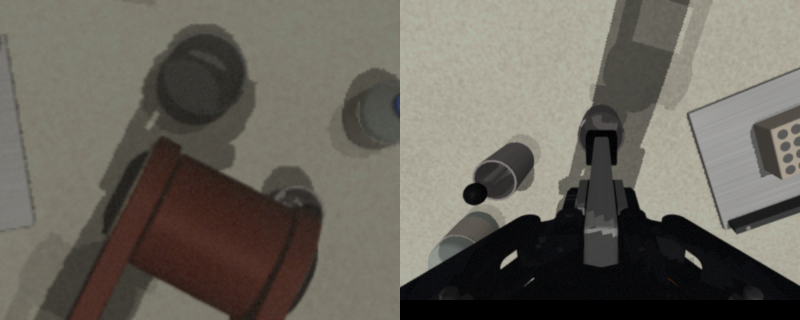

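The bar is in the grip, clear of the cup, and the cup is standing (foot at (600,145) in the composite). Carrying it to the deck.

```bash
python3 -m pendant '[[0,[0.1,0.4,0],0],[0,[0.15,0.8,0],0],[0,[0.15,0.8,0],0]]' >/dev/null; python3 -m pendant '[[0,[0.15,0.4,0],0],[0,[0.15,0.8,0],0],[0,[0.15,0.8,0],0]]' >/dev/null; python3 -m pendant '[[0,[0.14,0.4,0],-0.04],[0,[0.14,0.7,0],-0.08],[0,[0.14,0.78,0],-0.127],[0,[0.14,0.78,0],-0.127],[0,[0.14,0.78,0],-0.127],[0,[0.14,0.78,0],-0.127]]'
python3 - <<'E'
from go import *; from plant import manip
st=manip.state();print(go(st,(.4605,.1556,.136),np.pi/2+.198))
f=manip.grab_frame("wrist");pickle.dump((f,st),open("pics/w3.pkl","wb"));cv2.imwrite("pics/w3.png",f["img"][:,:,::-1])
E
```

```text
time: 6.45
tool_pos: [0.4614, 0.1536, 0.2454]
tool_rot: [-0.0, -0.097, 0.995, -0.0]
contact_force: [0.4, -0.1, -1.5]
gripper_width: 0.153
grasp_force: 60.4
(array([0.003, 0.018, 0.911]), np.float64(-0.0012), 'ty', np.float64(1.765), 'tilt', 0.0008)
```

View pics/w3.png

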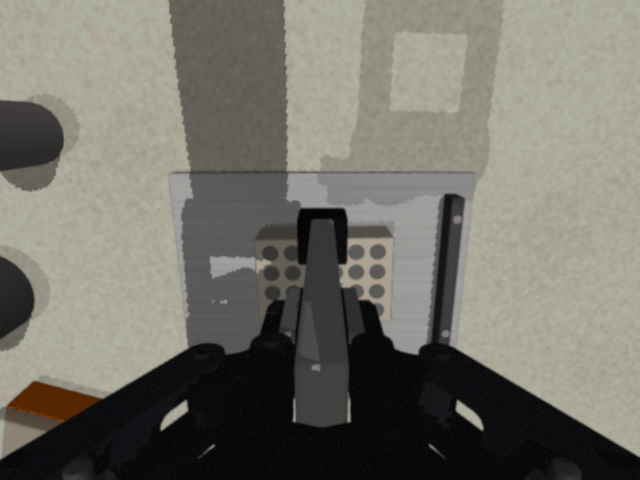

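```bash
python3 - <<'E'
from deck import *
f,st=pickle.load(open("pics/w3.pkl","rb"))
M=q(st["tool_rot"]).as_matrix();X=-M[:2,0];Y=M[:2,1];T=st["tool_pos"][:2]
r=lambda p,z:np.c_[(plane(f,p,z,st)[:,:2]-T)@X,(plane(f,p,z,st)[:,:2]-T)@Y]
print("Ydir",X,Y)
print("deck near edge",r([(171,173),(474,173)],.012)); print("plate top near edge",r([(257,240),(391,238)],.056))
print("fence end inner top",r([(443,196),(433,340)],.038))
z=.1235
print("foot near/far top edges",r([(302,210),(346,210)],z+.03),r([(299,262),(345,262)],z))
E
```

```text
Ydir [0.9812 0.1929] [-0.1929  0.9812]
deck near edge [[-0.0252 -0.1456]
 [-0.0257  0.148 ]]
plate top near edge [[ 0.029  -0.0576]
 [ 0.0269  0.0626]]
fence end inner top [[-0.0079  0.1116]
 [ 0.1419  0.1151]]
foot near/far top edges [[-0.0206 -0.0119]
 [-0.0207  0.0154]] [[ 0.0248 -0.0161]
 [ 0.0248  0.0174]]
```

The plate is nearly square to the deck (0.018 rad), the foot is centred on it with about 11 mm gap, and the forward travel needed is about 83 mm. Lowering now, then pushing.

```bash
python3 -m pendant '[[0,[0,0.02,0.3],0],[0,[0,0.02,0.55],0],[0,[0,0.02,0.75],0],[0,[0,0.02,0.87],0],[0,[0,0.02,0.91],0],[0,[0,0.02,0.91],0],[0,[0,0.02,0.91],0]]'; python3 -m pendant '[[0,[-0.04,0,0],0],[0,[-0.08,0,0],0],[0,[-0.12,0,0],0],[0,[-0.16,0,0],0],[0,[-0.2,0,0],0],[0,[-0.24,0,0],0],[0,[-0.28,0,0],0],[0,[-0.32,0,0],0],[0,[-0.36,0,0],0],[0,[-0.4,0,0],0]]'
```

```text
time: 7.2
tool_pos: [0.4619, 0.1572, 0.138]
tool_rot: [0.001, -0.099, 0.995, 0.0]
contact_force: [-0.7, 0.7, -1.6]
gripper_width: 0.157
grasp_force: 60.3
time: 8.2
tool_pos: [0.5083, 0.1667, 0.1364]
tool_rot: [0.0, -0.099, 0.995, -0.0]
contact_force: [-2.2, -0.2, 0.8]
gripper_width: 0.155
grasp_force: 60.4
```

```bash
python3 -m pendant '[[0,[-0.04,0,0],0],[0,[-0.08,0,0],0],[0,[-0.12,0,0],0],[0,[-0.16,0,0],0],[0,[-0.2,0,0],0],[0,[-0.22,0,0],0],[0,[-0.24,0,0],0],[0,[-0.25,0,0],0]]'; python3 -m pendant '[[0,[-0.01,0,0],0],[0,[-0.02,0,0],0],[0,[-0.03,0,0],0]]';python3 -m pendant '[[0,[-0.01,0,0],0],[0,[-0.02,0,0],0],[0,[-0.03,0,0],0],[0,[-0.03,0,0],0]]'
```

```text
time: 9.0
tool_pos: [0.5375, 0.1726, 0.1365]
tool_rot: [0.0, -0.099, 0.995, 0.0]
contact_force: [-1.1, -0.2, -0.6]
gripper_width: 0.155
grasp_force: 60.4
time: 9.3
tool_pos: [0.5409, 0.1733, 0.1365]
tool_rot: [0.0, -0.099, 0.995, 0.0]
contact_force: [-1.8, -0.0, 0.6]
gripper_width: 0.154
grasp_force: 60.4
time: 9.7
tool_pos: [0.5435, 0.1738, 0.1364]
tool_rot: [-0.002, -0.099, 0.995, -0.0]
contact_force: [-5.5, -1.4, 1.4]
gripper_width: 0.156
grasp_force: 60.8
```

```bash
python3 -m pendant '[[0,[-0.01,0,0],0],[0,[-0.02,0,0],0],[0,[-0.03,0,0],0],[0,[-0.03,0,0],0]]'; python3 - <<'E'
from go import *; from plant import manip
st=manip.state();f=manip.grab_frame("wrist");pickle.dump((f,st),open("pics/w4.pkl","wb"));cv2.imwrite("pics/w4.png",f["img"][:,:,::-1])
E
```

```text
time: 10.1
tool_pos: [0.5467, 0.1747, 0.1364]
tool_rot: [-0.002, -0.099, 0.995, 0.0]
contact_force: [-5.7, -0.4, 3.5]
gripper_width: 0.156
grasp_force: 61.0
```

View pics/w4.png

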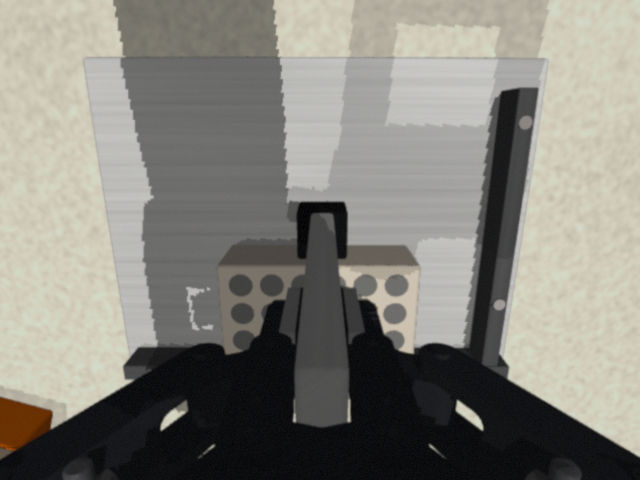

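```bash
cat > rel.py <<'E'
from deck import *
def rel(f,st,p,z):
    M=q(st["tool_rot"]).as_matrix();X=-M[:2,0];Y=M[:2,1];T=st["tool_pos"][:2];w=plane(f,p,z,st)[:,:2]-T
    return np.c_[w@X,w@Y]
E
python3 - <<'E'
from rel import *
f,st=pickle.load(open("pics/w4.pkl","rb"));g=cv2.cvtColor(f["img"],cv2.COLOR_RGB2GRAY)
print(g[240:275:1,232],g[240:275,405]); print(g[50:65,200],g[50:65,450])
print("deck near",rel(f,st,[(85,58.5),(547,58.5)],.012),"plate top",rel(f,st,[(220,266),(418,266)],.056),"bot",rel(f,st,[(235,246),(405,246)],.012))
print("fence inner top",rel(f,st,[(132,364),(145,348),(500,91)],.038),"floor",rel(f,st,[(499,100),(472,330)],.012))
E
```

```text
[110 112 111 110 105  89  79  72  73  72  72  73  74  73  72  72  72  72
  74  72  71  74  74  72  80  90 104 108 115 117 117 118 116 117 118] [165 165 165 164 158 138 115 102  96  97  97  96  98  96  98  98  96  99
  97  98  98  98 100  99 109 128 149 161 165 166 166 166 166 172 181]
[118 119 117 120 119 116 109 102 102 105 107 105 106 107 106] [202 204 204 202 204 202 193 171 174 190 198 199 199 200 201]
deck near [[-0.1125 -0.1508]
 [-0.1129  0.1442]] plate top [[ 0.0118 -0.0621]
 [ 0.0117  0.0598]] bot [[ 0.013  -0.0624]
 [ 0.0129  0.061 ]]
fence inner top [[ 0.0945 -0.1367]
 [ 0.0812 -0.1255]
 [-0.0912  0.1051]] floor [[-0.0876  0.1165]
 [ 0.0815  0.1176]]
```

The plate is flat on the long fence: its near face is 125.6 mm from the deck's near edge against 125 needed, with its edge at row 266 across. The gap to the end fence is about 54.5 mm. I'll go round to the -y side.

```bash
python3 -m pendant '[[0,[0.06,0,0],0],[0,[0.12,0,0],0],[0,[0.12,0,-0.2],0],[0,[0.12,0,-0.4],0],[0,[0.12,0,-0.6],0],[0,[0.12,0,-0.6],0]]'; python3 -m pendant '[[0,[-0.25,-0.3,0],0],[0,[-0.45,-0.6,0],0],[0,[-0.58,-0.74,0],0],[0,[-0.58,-0.74,0],0],[0,[-0.58,-0.74,0],0]]'
python3 - <<'E'
from rel import *; from plant import manip
st=manip.state();f=manip.grab_frame("wrist");pickle.dump((f,st),open("pics/w5.pkl","wb"));cv2.imwrite("pics/w5.png",f["img"][:,:,::-1])
E
```

```text
time: 10.75
tool_pos: [0.5363, 0.1722, 0.2133]
tool_rot: [0.005, -0.099, 0.995, 0.0]
contact_force: [0.3, 0.6, -0.4]
gripper_width: 0.154
grasp_force: 60.5
time: 11.25
tool_pos: [0.6189, 0.0982, 0.2068]
tool_rot: [-0.001, -0.098, 0.995, 0.0]
contact_force: [-0.2, -0.3, -1.4]
gripper_width: 0.16
grasp_force: 60.4
```

View pics/w5.png

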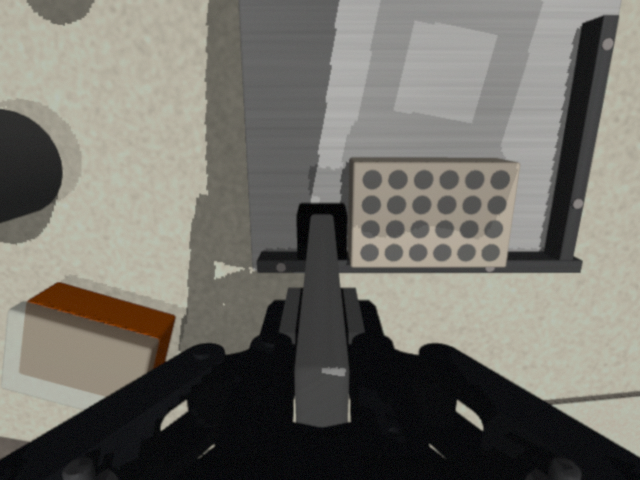

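Plate is flush along the long fence, with its left edge at column 351 giving roughly 7-10 mm gap to the foot. Lowering, then pushing toward the end fence.

```bash
python3 -m pendant '[[0,[0,0,0.25],0],[0,[0,0,0.45],0],[0,[0,0,0.55],0],[0,[0,0,0.585],0],[0,[0,0,0.585],0],[0,[0,0,0.585],0]]'; python3 -m pendant '[[0,[0,0.04,0],0],[0,[0,0.08,0],0],[0,[0,0.12,0],0],[0,[0,0.16,0],0],[0,[0,0.2,0],0],[0,[0,0.24,0],0],[0,[0,0.28,0],0],[0,[0,0.32,0],0],[0,[0,0.36,0],0],[0,[0,0.4,0],0]]';  python3 -m pendant '[[0,[0,0.02,0],0],[0,[0,0.04,0],0],[0,[0,0.06,0],0],[0,[0,0.08,0],0],[0,[0,0.09,0],0],[0,[0,0.1,0],0],[0,[0,0.1,0],0]]'
```

```text
time: 11.9
tool_pos: [0.6203, 0.0987, 0.1399]
tool_rot: [0.001, -0.099, 0.995, -0.0]
contact_force: [0.4, -0.2, -1.3]
gripper_width: 0.158
grasp_force: 60.4
time: 12.9
tool_pos: [0.6099, 0.1459, 0.1382]
tool_rot: [-0.0, -0.099, 0.995, -0.0]
contact_force: [1.0, -2.1, 0.1]
gripper_width: 0.155
grasp_force: 60.5
time: 13.6
tool_pos: [0.6075, 0.1575, 0.1381]
tool_rot: [-0.0, -0.099, 0.995, 0.0]
contact_force: [-0.0, -0.6, -1.2]
gripper_width: 0.157
grasp_force: 60.4
```

```bash
python3 -m pendant '[[0,[0,0.01,0],0],[0,[0,0.02,0],0],[0,[0,0.03,0],0]]'; python3 -m pendant '[[0,[0,0.01,0],0],[0,[0,0.02,0],0],[0,[0,0.03,0],0]]' ; python3 -m pendant '[[0,[0,0.01,0],0],[0,[0,0.02,0],0],[0,[0,0.02,0],0]]'
```

```text
time: 13.9
tool_pos: [0.607, 0.1599, 0.1383]
tool_rot: [-0.0, -0.099, 0.995, -0.001]
contact_force: [0.3, -5.3, -0.5]
gripper_width: 0.154
grasp_force: 60.3
time: 14.2
tool_pos: [0.6067, 0.1611, 0.1385]
tool_rot: [-0.0, -0.099, 0.995, -0.004]
contact_force: [0.8, -11.8, -0.8]
gripper_width: 0.156
grasp_force: 60.5
time: 14.5
tool_pos: [0.6066, 0.1619, 0.1386]
tool_rot: [0.0, -0.099, 0.995, -0.006]
contact_force: [0.9, -12.6, -0.3]
gripper_width: 0.155
grasp_force: 61.3
```

```bash
python3 -m pendant '[[0,[0,-0.06,0],0],[0,[0,-0.12,0],0],[0,[0,-0.12,-0.2],0],[0,[0,-0.12,-0.4],0],[0,[0,-0.12,-0.6],0],[0,[0,-0.12,-0.6],0]]'; python3 -m pendant '[[0,[0.25,0.3,0],0],[0,[0.45,0.6,0],0],[0,[0.59,0.76,0],0],[0,[0.59,0.76,0],0],[0,[0.59,0.76,0],0]]'
python3 - <<'E'
from rel import *; from plant import manip
st=manip.state();f=manip.grab_frame("wrist");pickle.dump((f,st),open("pics/w6.pkl","wb"));cv2.imwrite("pics/w6.png",f["img"][:,:,::-1])
E
```

```text
time: 15.1
tool_pos: [0.6109, 0.1535, 0.2151]
tool_rot: [0.004, -0.099, 0.995, 0.001]
contact_force: [0.9, 0.2, -0.8]
gripper_width: 0.154
grasp_force: 60.6
time: 15.6
tool_pos: [0.5206, 0.2284, 0.2091]
tool_rot: [-0.001, -0.099, 0.995, 0.0]
contact_force: [0.2, -0.3, -1.1]
gripper_width: 0.158
grasp_force: 60.5
```

View pics/w6.png

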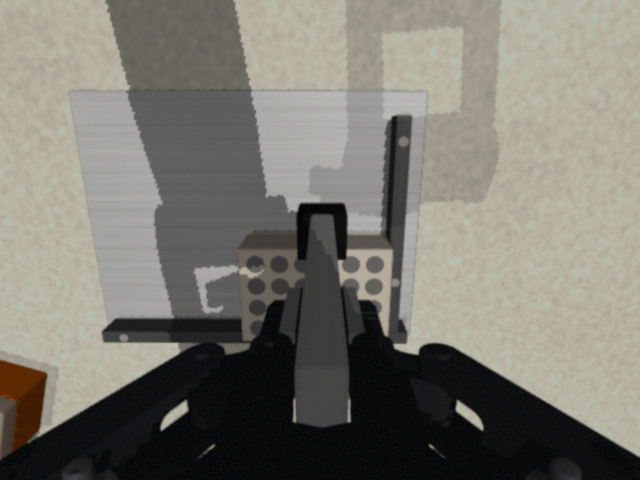

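The plate is against the end fence (right edge at column 392 on the fence) and its near edge is level at row 249. Now a final squaring push against the long fence.

```bash
python3 -m pendant '[[0,[0,0,0.25],0],[0,[0,0,0.45],0],[0,[0,0,0.55],0],[0,[0,0,0.6],0],[0,[0,0,0.6],0]]'; python3 -m pendant '[[0,[-0.03,0,0],0],[0,[-0.06,0,0],0],[0,[-0.08,0,0],0],[0,[-0.1,0,0],0],[0,[-0.11,0,0],0]]';  python3 -m pendant '[[0,[-0.01,0,0],0],[0,[-0.02,0,0],0],[0,[-0.03,0,0],0],[0,[-0.03,0,0],0]]'; python3 -m pendant '[[0,[-0.01,0,0],0],[0,[-0.02,0,0],0],[0,[-0.02,0,0],0]]'
```

```text
time: 16.15
tool_pos: [0.5214, 0.2276, 0.1376]
tool_rot: [-0.001, -0.098, 0.995, -0.0]
contact_force: [0.8, -0.4, -1.3]
gripper_width: 0.158
grasp_force: 60.6
time: 16.65
tool_pos: [0.534, 0.2307, 0.1386]
tool_rot: [-0.001, -0.099, 0.995, -0.0]
contact_force: [-2.2, -0.9, 0.2]
gripper_width: 0.156
grasp_force: 60.6
time: 17.05
tool_pos: [0.5363, 0.2312, 0.1379]
tool_rot: [-0.002, -0.099, 0.995, -0.0]
contact_force: [-6.4, -0.5, 3.3]
gripper_width: 0.156
grasp_force: 61.0
time: 17.35
tool_pos: [0.5387, 0.2317, 0.1378]
tool_rot: [-0.002, -0.099, 0.995, -0.0]
contact_force: [-5.2, -0.9, 2.4]
gripper_width: 0.159
grasp_force: 60.7
```

```bash
python3 -m pendant '[[0,[0.06,0,0],0],[0,[0.15,0,0],0],[0,[0.15,0,-0.3],0],[0,[0.15,0,-0.6],0],[0,[0.15,0,-0.9],0],[0,[0.15,0,-1],0],[0,[0.15,0,-1],0],[0,[0.15,0,-1],0]]'; python3 -m pendant '[[0,[0.3,0.2,-0.1],0],[0,[0.5,0.2,-0.3],0],[0,[0.5,0.2,-0.3],0],[0,[0.5,0.2,-0.3],0]]'
python3 - <<'E'
from rel import *; from plant import manip
st=manip.state();f=manip.grab_frame("wrist");pickle.dump((f,st),open("pics/w7.pkl","wb"));cv2.imwrite("pics/w7.png",f["img"][:,:,::-1])
f=manip.grab_frame("top");pickle.dump(f,open("pics/top7.pkl","wb"))
E
```

```text
time: 18.15
tool_pos: [0.5217, 0.228, 0.2564]
tool_rot: [-0.001, -0.099, 0.995, -0.0]
contact_force: [0.5, 0.0, -1.7]
gripper_width: 0.155
grasp_force: 60.6
time: 18.55
tool_pos: [0.4584, 0.2399, 0.2923]
tool_rot: [-0.001, -0.099, 0.995, -0.0]
contact_force: [0.5, -0.7, -2.4]
gripper_width: 0.152
grasp_force: 60.5
```

View pics/w7.png

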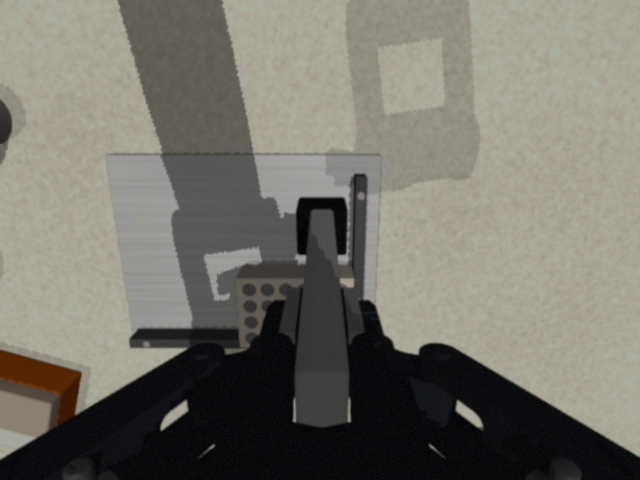

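```bash
python3 - <<'E'
from rel import *
f,st=pickle.load(open("pics/w7.pkl","rb"));g=cv2.GaussianBlur(cv2.cvtColor(f["img"],cv2.COLOR_RGB2GRAY),(3,3),0).astype(float)
def ed(v,o,sgn): d=sgn*np.diff(v);i=int(d.argmax());return o+i+.5
a=[(c,ed(g[256:274,c],256,-1)) for c in (245,255,265,275,285,350)]
t=[(c,ed(g[266:290,c],266,1)) for c in (245,255,265,275,285,350)]
n=[(c,ed(g[148:160,c],148,-1)) for c in (120,140,290,350,370)]
L=[(ed(g[r,228:246],228,1),r) for r in (288,295,305,320,335)]
dl=[(ed(g[r,100:140],100,1),r) for r in (170,200,230,260,290)]
dr=[(ed(g[r,365:390],365,1),r) for r in (170,200,230,260,290)]
fr=[(ed(g[r,350:380],350,1),r) for r in (210,230,250,262)]
for k,v,z in(("plate bottom near",a,.012),("plate top near",t,.056),("deck near",n,.012),("plate left top",L,.056),("deck left",dl,.012),("deck right",dr,.012)): print(k,rel(f,st,v,z).round(4).tolist())
E
```

```text
plate bottom near [[0.0854, -0.0888], [0.0867, -0.0772], [0.0804, -0.0652], [0.0804, -0.0536], [0.0816, -0.042], [0.0803, 0.0335]]
plate top near [[0.0847, -0.0804], [0.0846, -0.0698], [0.0846, -0.0593], [0.0846, -0.0487], [0.0846, -0.0381], [0.0845, 0.0305]]
deck near [[-0.0415, -0.2166], [-0.0415, -0.195], [-0.0414, -0.0335], [-0.0426, 0.0307], [-0.0415, 0.0522]]
plate left top [[0.0967, -0.0901], [0.1049, -0.0906], [0.1167, -0.0914], [0.1348, -0.0914], [0.1534, -0.0915]]
deck left [[-0.0229, -0.2397], [0.0104, -0.2315], [0.0451, -0.2448], [0.0815, -0.2577], [0.1196, -0.264]]
deck right [[-0.0229, 0.0654], [0.0102, 0.0502], [0.0447, 0.0503], [0.0809, 0.0515], [0.1188, 0.0659]]
```

The plate is flush: 126 mm from the near edge (125 needed), 156.8 mm from the +y edge (157 needed), and square to about 0.002 rad. Now on to the beaker.

```bash
python3 - <<'E'
from go import *; from plant import manip
print(go(manip.state(),(.635,-.184,.27)))
E
```

```text
(array([-0.75, -3.75,  0.18]), 0, 'ty', np.float64(1.768), 'tilt', 0.0038)
```

```bash
python3 -m pendant '[[0,[0,-0.35,0],0],[0,[0,-0.7,0],0],[0,[-0.05,-0.95,0],0],[0,[-0.05,-0.95,0],0]]' >/dev/null; python3 -m pendant '[[0,[-0.1,-0.35,0],0],[0,[-0.3,-0.7,0],0],[0,[-0.35,-0.95,0],0],[0,[-0.35,-0.95,0],0]]'; python3 -m pendant '[[0,[-0.1,-0.3,0],0],[0,[-0.25,-0.6,0],0],[0,[-0.35,-0.9,0],0],[0,[-0.35,-0.9,0],0],[0,[-0.35,-0.9,0],0]]'
python3 - <<'E'
from go import *; from plant import manip
st=manip.state();f=manip.grab_frame("wrist");pickle.dump((f,st),open("pics/w8.pkl","wb"));cv2.imwrite("pics/w8.png",f["img"][:,:,::-1])
print(go(st,(.635,-.184,.27)),proj(f,[.635,-.184,.1],st))
E
```

```text
time: 19.45
tool_pos: [0.5518, 0.0233, 0.292]
tool_rot: [-0.002, -0.097, 0.995, -0.0]
contact_force: [0.3, 0.1, -1.4]
gripper_width: 0.154
grasp_force: 60.6
time: 19.95
tool_pos: [0.6131, -0.0713, 0.2925]
tool_rot: [-0.001, -0.098, 0.995, 0.001]
contact_force: [-0.4, 0.3, -1.5]
gripper_width: 0.154
grasp_force: 60.6
(array([ 0.004, -0.958,  0.186]), 0, 'ty', np.float64(1.768), 'tilt', 0.0033) [[190.82963615 207.41186727]]
```

View pics/w8.png

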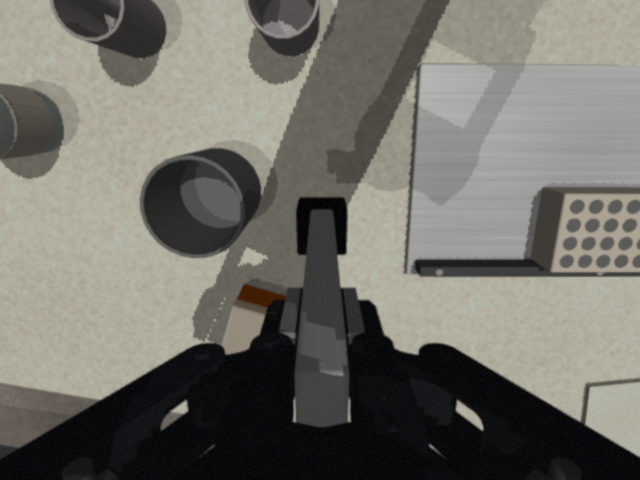

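The beaker rim centres at (192,206), against a predicted (191,207), so the position is confirmed and both cups are standing. The foot sits about 5 mm back from tilting in the grip, which I'll allow for.

```bash
python3 -m pendant '[[0,[-0.03,-0.3,0],0],[0,[-0.03,-0.6,0],0],[0,[-0.03,-0.85,0.05],0],[0,[-0.03,-0.96,0.1],0],[0,[-0.03,-0.96,0.15],0],[0,[-0.03,-0.96,0.15],0],[0,[-0.03,-0.96,0.15],0],[0,[-0.03,-0.96,0.15],0]]'
python3 - <<'E'
from rel import *; from plant import manip
from go import go
st=manip.state();f=manip.grab_frame("wrist");pickle.dump((f,st),open("pics/w9.pkl","wb"));cv2.imwrite("pics/w9.png",f["img"][:,:,::-1])
print(go(st,(.639,-.183,.127)))
E
```

```text
time: 20.8
tool_pos: [0.6395, -0.1826, 0.2769]
tool_rot: [0.0, -0.1, 0.995, -0.0]
contact_force: [-0.2, -0.3, -1.2]
gripper_width: 0.155
grasp_force: 60.6
(array([ 0.006, -0.002,  1.249]), 0, 'ty', np.float64(1.77), 'tilt', 0.0007)
```

View pics/w9.png

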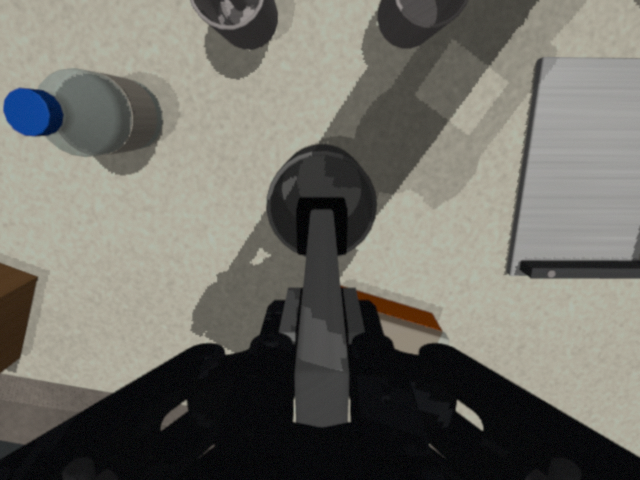

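The foot is centred over the beaker mouth (rim about (322,200), foot column 322). That makes 12 pictures viewed, over the limit of 10, so from here I'll check numerically only.

```bash
python3 -m pendant '[[0,[0,0,0.2],0],[0,[0,0,0.4],0],[0,[0,0,0.6],0],[0,[0,0,0.75],0],[0,[0,0,0.88],0],[0,[0,0,0.97],0],[0,[0,0,1],0],[0,[0,0,1],0]]'; python3 -m pendant '[[0,[0,0,0.05],0],[0,[0,0,0.1],0],[0,[0,0,0.14],0],[0,[0,0,0.18],0],[0,[0,0,0.2],0],[0,[0,0,0.21],0],[0,[0,0,0.21],0]]'
```

```text
time: 21.65
tool_pos: [0.6394, -0.184, 0.1562]
tool_rot: [-0.0, -0.099, 0.995, 0.0]
contact_force: [0.5, 0.6, -0.7]
gripper_width: 0.155
grasp_force: 60.6
time: 22.35
tool_pos: [0.6393, -0.184, 0.1309]
tool_rot: [-0.0, -0.099, 0.995, 0.0]
contact_force: [0.7, -0.1, -1.1]
gripper_width: 0.155
grasp_force: 60.6
```

```bash
python3 -m pendant '[[0,[0,0,0.01],0],[0,[0,0,0.02],0],[0,[0,0,0.03],0],[0,[0,0,0.03],0]]'; python3 -m pendant '[[0,[0,0,0.01],0],[0,[0,0,0.015],0],[0,[0,0,0.015],0]]'
```

```text
time: 22.75
tool_pos: [0.6393, -0.1839, 0.1273]
tool_rot: [-0.0, -0.099, 0.995, 0.0]
contact_force: [0.1, -0.9, -1.1]
gripper_width: 0.156
grasp_force: 60.6
time: 23.05
tool_pos: [0.6397, -0.184, 0.1267]
tool_rot: [0.0, -0.099, 0.995, -0.0]
contact_force: [-2.1, 0.8, 3.9]
gripper_width: 0.156
grasp_force: 61.3
```

Floor contact (force up to 3.9 N). Opening gradually, then retreating upward.

```bash
python3 -m pendant '[[0.3,[0,0,0],0],[0.5,[0,0,0],0],[0.7,[0,0,0],0],[0.7,[0,0,0],0],[0.7,[0,0,0],0],[0.7,[0,0,0],0]]'; python3 -m pendant '[[0.7,[0,0,-0.15],0],[0.7,[0,0,-0.35],0],[0.7,[0,0,-0.6],0],[0.7,[0,0,-0.9],0],[0.7,[0,0,-1],0],[0.7,[0,0,-1],0]]'; python3 -m pendant '[[0.7,[0.4,0.3,-0.3],0],[0.7,[0.8,0.6,-0.5],0],[0.7,[1,0.8,-0.6],0],[0.7,[1,0.8,-0.6],0],[0.7,[1,0.8,-0.6],0],[0.7,[1,0.8,-0.6],0],[0.7,[1,0.8,-0.6],0]]'
python3 - <<'E'
from rel import *; from plant import manip
for k in range(2):
    st=manip.state();f=manip.grab_frame("wrist");pickle.dump((f,st),open(f"pics/w1{k}.pkl","wb"))
    for n in("scene","top"): pickle.dump(manip.grab_frame(n),open(f"pics/{n}1{k}.pkl","wb"))
    t=load(f"scene1{k}");a=t["img"];g=cv2.cvtColor(a,cv2.COLOR_RGB2GRAY)
    o=load("scene0")["img"];d=(cv2.absdiff(a,o).max(2)>40).astype(np.uint8);n,l,s,c=cv2.connectedComponentsWithStats(d)
    print([(x[:5].tolist()) for x in s[1:] if x[4]>40 and x[1]>140])
# expected bar top if upright in beaker
print("bar top expected",proj(t,[[.635,-.184,.186],[.635,-.184,.1]]),"wrist",proj(f,[[.635,-.184,.186]],st))
print(g[165:215:6,240:275])
E
```

```text
time: 23.65
tool_pos: [0.6394, -0.184, 0.1256]
tool_rot: [-0.0, -0.099, 0.995, 0.0]
contact_force: [-0.6, -0.3, 0.5]
gripper_width: 0.702
grasp_force: 0.0
time: 24.25
tool_pos: [0.6408, -0.1846, 0.25]
tool_rot: [0.003, -0.099, 0.995, -0.002]
contact_force: [-0.3, 0.3, -0.1]
gripper_width: 0.701
grasp_force: 0.0
time: 24.95
tool_pos: [0.5029, -0.1137, 0.3157]
tool_rot: [-0.001, -0.099, 0.995, 0.001]
contact_force: [0.1, -0.2, 0.2]
gripper_width: 0.702
grasp_force: 0.0
[[287, 153, 10, 32, 271], [324, 158, 12, 9, 59], [382, 163, 202, 94, 4355], [325, 168, 24, 19, 185], [247, 180, 9, 29, 215], [272, 188, 101, 77, 2620], [380, 222, 29, 34, 526], [407, 232, 65, 29, 965], [221, 265, 26, 16, 147]]
[[287, 153, 10, 32, 271], [324, 158, 12, 9, 58], [384, 163, 200, 94, 4349], [325, 168, 24, 19, 187], [247, 180, 9, 29, 214], [272, 188, 101, 77, 2620], [380, 222, 29, 34, 526], [407, 232, 65, 29, 958], [221, 265, 26, 16, 149]]
bar top expected [[250.4899 182.8063]
 [252.7829 217.2794]] wrist [[204.839  362.7811]]
[[178 178 178 178 175 175 177 177 177 177 176 177 176 176 175 175 176 177
  177 176 17
[... 519 characters left out ...]
 164 120  87  87  88  83  80  73 105 157 179 180
  180 179 178 178 178 177 180 179 178 180 180 180 180 179 179 179 180]
 [ 59  62  63 117 166 179 178 153  85  87  84  88  82  76  87 149 177 177
  177 176 175 176 175 178 178 178 181 179 178 178 177 177 178 176 179]
 [ 62  63  62  81 145 175 175 160 114  87  87  81  83  79  69 126 168 176
  177 176 178 178 178 177 178 176 176 178 180 179 178 177 179 176 176]
 [ 64  63  68  64 121 165 176 167 127  85  83  87  87  84  75 106 153 176
  178 179 180 179 180 179 179 177 175 175 176 179 180 180 181 179 180]
 [ 46  40  43  45  48  51  48  47  60  82  85  87  87  85  77  70  62  52
   51  50  53  49  49  50  50  52  53  53  49  53  60 101 157 178 179]]
```

The bar stands upright and still in the beaker (scene top at about (251,181), expected (250,183)), and the robot is clear. Handing in.

```bash
python3 -c "
from plant import manip
print(manip.job_done())"
```

```text
the job is handed in; nothing more can be done
None
```

I handed the job in at about 25 s: the plate measured flush and square in the corner, and the push bar is standing released in the beaker with the arm clear; no verdict came back, and I viewed 12 pictures against the limit of 10.

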